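# Hover the rind scanner over the brick cheese

## Robot

A 7-joint arm with a two-finger parallel gripper is mounted at the origin on the work surface. World frame = base frame: x ahead of the robot, y to its left, z up, the work surface at z = 0. Lengths are in m, angles in rad, forces in N, time in s.
With the tool pointing down it reaches from about 0.425 to 0.875 m from the base axis. Payload 9.9 kg.
Tool frame: the origin (TCP) lies at the very end of the fingers, on their centre line; the grasp point (between the pads) lies 19 mm behind it (arm.pinch_z is the z of the grasp point in the tool frame, in m); z points along the fingers, y is the line along which they close (so a half turn about z gives the same grasp; the last joint's range is limited). The gripper opens to 85 mm and grips with 20 to 120 N. Pads are 22 mm wide; open, the fingers measure 114 mm over their backs; the gripper's body (76 mm by 85 mm) begins 54 mm behind the grasp point. The pads swing forward as they close: fully open they stand 13 mm farther back than shut.
Start: joints at [-1.287, 0.576, 0.025, 1.437, -0.015, 1.129, -0.057], TCP at [0.243, 0.63, 0.202] pointing down, gripper open.
Joint ranges: [-2.76, 2.76], [-0.34, 2.15], [-1.52, 1.57], [0.19, 2.46], [-1.09, 4.23], [0.17, 1.99], [-2.82, 2.82]. Speed limits (rad/s): [2.22, 2.22, 3.01, 3.01, 3.14, 3.14, 3.14].

## Interface

Orientations are given as a unit quaternion [x, y, z, w].
In Python, from bench import arm, vision gives the robot as it stands. The module is installed in compiled form; this text tells all that it offers.
- The arm moves only by the tool arm_command, never from a script. Its argument "plan" is a list that holds one entry, the list of rows, each a list of 5 numbers: the shift along the world's x, y, z in m, then the turn about the world's z in degrees, then the finger opening in m, from 0 to 0.0854. A call has 1 to 12 rows; each row is the pose to reach, as a shift and turn from the pose commanded when the call began; what a row does not reach only later rows make up. A row lasts 1/8 s, in which the tool goes at most 62.5 mm and 10.7 degrees, less where a joint would pass 70% of its speed; a pose out of reach is approached as far as the arm can. A call with a gripper value outside its range is refused whole. The fingers move at their own pace and stop on an object; "force" is the grip in N (left out, the last holds). Time passes only in rows, so rows that repeat a pose let the fingers close. It gives the time, the measured TCP pose, the force, the opening and the grip force at its end, in the units of the state.
- arm.state(): the state, without advancing time (a new reading comes with each control period).
- vision.get_image(name): name is "side" or "top"; returns (picture, depth): 480x640x3 uint8, blue, green, red; 480x640 float32, m along the optical axis (not along the pixel's ray), 0 where there is no reading.
- vision.camera_model(name): a dict with "mtx" (3x3 intrinsics, pixels), "rvec" (rotation vector, rad) and "tvec" (3), from world to camera coordinates, as OpenCV has them. Camera axes: x right, y down, z forward; pixel columns grow to the right and rows downward; lengths in m; the calibration is good to about 2 mm. A picture is of the moment at which its call begins. camera_model takes no time and is no camera call.
- arm.hand_in(): hands the job in; it is judged then, once.
The state is a dict: "clock": time; "joint_pos": joint angles; "joint_velocities": joint speeds; "joint_efforts": joint torques, N m; "eef_pos": TCP position; "tool_rot": TCP orientation; "force": force on the tool from outside, world axes, zero at the start; "wrist_torque": the same for the moment, N m; "width": opening from 0.0 (shut) to 1.0 (fully open); "gripper_force": force on a finger pad.
Only numpy, scipy, OpenCV 4.12 (cv2) and the standard library are available. Lean on these libraries where they do the work, as an engineer would, in place of code of your own. Each camera call takes 0.05 s, during which the arm holds its last target. There are 200 camera calls.

## Task

Grasp the rind scanner by its upright grip, slide it out of the open end of its steel dock, and carry it over the plank and its two cheese wheels to the brick-shaped cheese. Finish while still holding the scanner there, level and motionless, its head about 10 mm above the top of the brick cheese, centred on it and with the long sides of both lined up. The scanner must never touch any cheese, and the cheeses must stay where they are.

Things in the scene. Friction and masses are not known exactly. Their poses are not given: they have to be found in the camera images.
- scanner: Rind scanner, 0.25 to 0.5 kg: a flat grey head 80 mm long (x), 56 wide (y), 28 high, and on its middle an upright black grip, 36 mm along x and 26 along y (pinch it across the 26), rising from 28 to 105 mm above the underside. Origin: centre of the head's flat underside; z up. A half turn about z changes nothing. It lies loose in the dock, under the lips.
- dock: Steel dock fixed to the bench, a channel along its x, 111 mm long by 76 wide, 48 high. Origin: on the bench, under the parked scanner's centre (within 5 mm). Its channel, 64 mm wide with its floor 10 mm above the bench, runs from x = -41 mm (open end, nearest the robot) to +55 mm (end wall). Lips keep the scanner in: it comes free only when slid 82 mm or more along the dock's -x.
- dock_slot (a point): Middle of the slot at the dock's open end, x = -41 mm, 48 mm above the bench (level with the lips' tops); axes as the dock. The slot between the two lips, through which the grip stands, is 36 mm wide (y = -18 to +18). The lips run the whole length of the channel, over the edges of the scanner's head, their undersides 4 mm above it.
- plank: Ripening plank fixed on two bearers, 360 mm long (its x) by 140 mm wide (its y), top 60 mm above the bench, between the dock and the brick cheese. Origin: centre of its underside, on the bench. The tops of the wheels on it are 130 mm above the bench.
- wheel_near: Round cheese wheel, 110 mm diameter, 70 mm high, loose on the plank, the one nearer the robot. Origin: centre of its underside.
- wheel_far: Round cheese wheel, 110 mm diameter, 70 mm high, loose on the plank, the one farther from the robot. Origin: centre of its underside.
- brick: The target: a brick-shaped cheese, 120 mm long (x), 80 mm wide (y), 50 mm high, loose on the bench on the far side of the plank from the dock. Origin: centre of its underside; z up. Either way round is the same.
- brick_top (a point): Centre of the brick cheese's top face, 50 mm above the bench; axes as brick.
- round: Small round cheese, 84 mm diameter, 50 mm high, loose on the bench on the same side as the brick; not the target. Origin: centre of its underside.
Not all that is in view belongs to the job. Of the things like the scanner, leave any that is blue or purple; of the rest the larger one is meant.

How it is judged:
On the way, in this order (a step that is already met when the one before it is completed fails the run):
1. the scanner has been slid out of the dock's open end (x of scanner in the frame of dock below -0.082 m), for 0.05 s.
2. the scanner is carried over the plank, its underside above the tops of the wheels (y of scanner in the frame of plank between -0.07 and 0.07 m and height (world z) of scanner above 0.13 m), for 0.05 s.
At the end, for the whole second after the job is handed in: The fingers hold the scanner over the brick cheese: underside 3 to 20 mm above its top, centres within 12 mm horizontally, long axes within 8 degrees, tilted less than 6 degrees, not touching the cheese, still (under 20 mm/s); every cheese within 20 mm of where it started (z of scanner in the frame of brick_top between 0.003 and 0.02 m and horizontal distance between scanner and brick_top below 0.012 m and angle between the x axis of scanner and the x axis of brick, either way round below 0.14 rad and angle between scanner's own z axis and vertical below 0.1 rad and contact force between scanner and the fingers above 1 N and contact force between scanner and brick below 0.1 N and linear speed of scanner below 0.02 m/s and angular speed of scanner below 0.15 rad/s and height (world z) of brick below 0.01 m and distance of each of brick, round, wheel_near, wheel_far from where it was at the start of the episode below 0.02 m); the arm keeps its last pose, push and grip.
It fails at once if the scanner touches a cheese (contact force between scanner and brick above 0.5 N or contact force between scanner and round above 0.5 N or contact force between scanner and wheel_near above 0.5 N or contact force between scanner and wheel_far above 0.5 N).
It fails at once if a cheese is moved by more than 20 mm (distance of any of brick, round, wheel_near, wheel_far from where it was at the start of the episode above 0.02 m).
It also fails if it takes over 46 s, if anything falls off the work surface, if the arm or the gripper's body presses on something with over 40 N, if the wrist force passes 120 N, or if a joint passes its speed limit or range.

## Working session

There is one attempt and no reset: what is moved stays moved. The work goes in short steps, Python scripts to look and compute and a tool call to move; the robot and the scene stay as the last step left them, time stands still between calls to the robot, and variables do not carry over. Pictures are saved under pics/ and viewed, at most 10 in all, crops included, and the job is handed in when it is done.

Besides the shell and the picture viewer there is one more tool, called after ">>>" by a JSON object that holds its "api" and its "payload", one argument or row to a line. arm_command: Moves the arm, as the interface text tells. Its arguments: {"type":"object","properties":{"plan":{"type":"array","items":{"type":"array","items":{"type":"array","items":{"type":"number"}}}},"force":{"type":"number"}},"required":["plan"]}

```bash
mkdir -p pics
cat > h.py <<'E'
import numpy as np, cv2
from bench import arm, vision
def cam(n):
    m=vision.camera_model(n); R=cv2.Rodrigues(np.array(m["rvec"],float))[0]
    return np.array(m["mtx"],float),R,np.array(m["tvec"],float).ravel()
def cloud(n,d):
    K,R,t=cam(n); v,u=np.mgrid[:480,:640]
    p=np.stack([(u-K[0,2])/K[0,0]*d,(v-K[1,2])/K[1,1]*d,d],-1)
    return (p-t)@R
def ray(n,uv,z):
    K,R,t=cam(n); uv=np.atleast_2d(uv).astype(float)
    d=np.c_[(uv-K[:2,2])/[K[0,0],K[1,1]],np.ones(len(uv))]@R; c=-R.T@t
    return c+d*((z-c[2])/d[:,2])[:,None]
E
python3 - <<'E'
from h import *
for n in("top","side"):
    im,d=vision.get_image(n); cv2.imwrite(f"pics/{n}0.png",im); np.savez(f"{n}0.npz",im=im,d=d)
    K,R,t=cam(n); print(n,K[0,0],-R.T@t,R[2])
s=arm.state(); print(s, arm.pinch_z)
E
```

```text
top 455.4147989941246 [0.37868789 0.06044947 0.96947511] [ 0.20008011 -0.02543659 -0.9794493 ]
side 461.32736856250676 [0.27829732 0.56700452 0.66436468] [ 0.35247872 -0.59714106 -0.72054237]
{'clock': 0.1, 'joint_pos': array([-1.28680398,  0.57644809,  0.02482147,  1.43780953, -0.01499024,
        1.12902736, -0.05649276]), 'joint_velocities': array([ 0.00019849, -0.00124449, -0.00221655, -0.00321339, -0.00019247,
       -0.00126999,  0.00131576]), 'joint_efforts': array([ 6.93662209e-03, -7.67300320e+01,  2.25774497e+00, -2.86603564e+01,
        1.57485186e-02,  8.72358883e-03,  1.89435360e-05]), 'eef_pos': array([0.24252196, 0.62944227, 0.20153343]), 'tool_rot': array([ 1.82829017e-01,  9.83144436e-01, -7.47088418e-04, -1.02432693e-04]), 'force': array([-0.34854375, -0.69137072, -0.65995263]), 'wrist_torque': array([-0.04614335,  0.02204286, -0.02351313]), 'gripper_force': 0.0, 'width': 1.0015353804069955} -0.0187
```

View pics/top0.png

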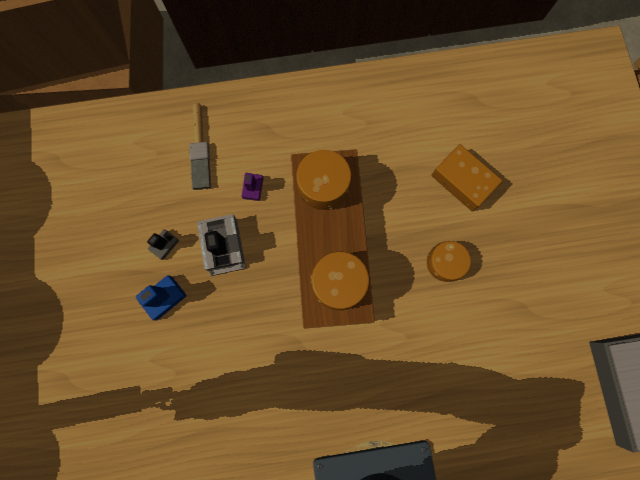

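View pics/side0.png

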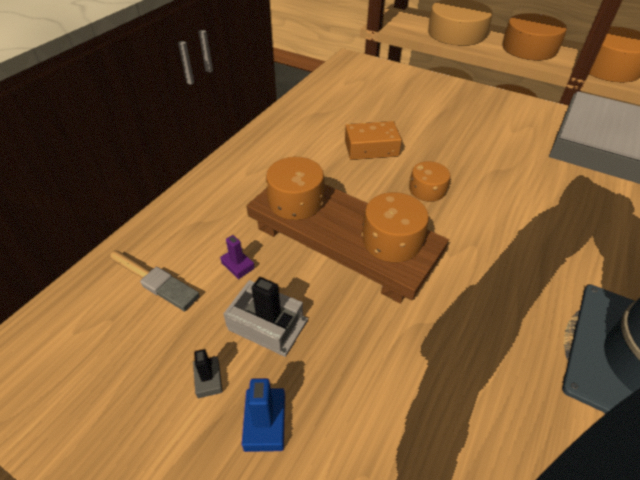

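The top view shows the dock at about (221,245) with the black grip at (213,240), the plank centred at (333,240) with its wheels at (323,178) and (340,280), the brick at (468,177) and the small round cheese at (450,260). The decoys are blue at (160,297), purple at (252,186) and a small grey one at (162,242). The side view agrees, with the grip at (265,295).

Run:
```python
from h import *
def rect(P):
    c,wh,a=cv2.minAreaRect((P[:,:2]*1000).astype(np.float32)); return np.round(c,1),np.round(wh,1),round(a,1)
for n in("top","side"):
    z=np.load(n+"0.npz"); im,d=z["im"],z["d"]; P=cloud(n,d); hsv=cv2.cvtColor(im,cv2.COLOR_BGR2HSV)
    Z=P[...,2]; ok=d>0
    print(n,"bench z",np.median(Z[ok&(abs(Z)<.02)]))
    boxes={"top":dict(brick=(430,140,510,215),round=(425,235,480,285),wf=(290,145,360,215),wn=(305,245,375,312),dock=(190,205,255,280)),
     "side":dict(brick=(335,110,410,165),round=(405,155,455,205),wf=(260,150,330,220),wn=(360,185,435,265),dock=(220,270,310,355))}[n]
    hs=dict(brick=.05,round=.05,wf=.13,wn=.13)
    for k,(a,b,c,e) in boxes.items():
        m=np.zeros(d.shape,bool); m[b:e,a:c]=1; m&=ok
        if k in hs:
            q=m&(abs(Z-hs[k])<.006); print(k,q.sum(),"z",np.median(Z[q]).round(4),rect(P[q]),(P[q].mean(0)*1000).round(1))
        else:
            g=m&(Z>.105); print("gripTop z hist",np.histogram(Z[m],bins=np.arange(0,.14,.01))[0])
            print(" grip",g.sum(),rect(P[g]),np.median(Z[g]))
            q=m&(abs(Z-.048)<.005)&(hsv[...,2]>70); print(" lips",q.sum(),np.median(Z[q]),rect(P[q]))
            q=m&(Z>.02)&(Z<.055); print(" dockall",rect(P[q]))
    m=ok&(abs(Z-.06)<.005)
    m[:,:230]=0; 
    nn,L,S,_=cv2.connectedComponentsWithStats(m.astype(np.uint8)); i=1+S[1:,4].argmax(); print("plank",S[i],rect(P[L==i]))
for n,(a,b,c,e) in dict(top=(190,205,255,280),side=(220,265,310,355)).items():
    im=np.load(n+"0.npz")["im"][b:e,a:c]; cv2.imwrite(f"pics/c_{n}.png",cv2.resize(im,None,fx=6,fy=6,interpolation=cv2.INTER_CUBIC))
a=cv2.imread("pics/c_top.png");b=cv2.imread("pics/c_side.png")
h=max(len(a),len(b)); o=np.zeros((h,a.shape[1]+b.shape[1],3),np.uint8); o[:len(a),:a.shape[1]]=a;o[:len(b),a.shape[1]:]=b
cv2.imwrite("pics/c0.png",cv2.resize(o,None,fx=.8,fy=.8)); print(o.shape)
```

```text
top bench z 0.00047098982811000716
brick 2084 z 0.0505 (array([ 626.3, -296.5]), array([120. ,  81.9]), 37.3) [ 624.9 -295.3   50.5]
round 1229 z 0.0504 (array([ 455.1, -220.8]), array([79.8, 77.9]), 81.5) [ 454.3 -220.    50.3]
wf 2276 z 0.1306 (array([645.6,  10.7]), array([104.4, 104.3]), 81.6) [644.6  11.6 130.5]
wn 2594 z 0.1302 (array([444.4,  12.2]), array([103.5, 104.9]), 81.3) [442.9  12.4 130.2]
gripTop z hist [1683  231   76  325  902  188   24   24   27   28   32  247    0    0]
 grip 262 (array([555. , 241.7]), array([36.1, 26.6]), 2.9) 0.11485885456157705
 lips 748 0.0486063071892341 (array([565. , 241.2]), array([102. ,  76.5]), 3.6)
 dockall (array([564.9, 241. ]), array([102.3,  76.9]), 3.5)
plank [ 291  149   84  180 6707] (array([540.9,  11.9]), array([140.1, 359.8]), 85.8)
side bench z 0.0004893158831890058
brick 1082 z 0.0504 (array([ 626.8, -295. ]), array([119. ,  85.6]), 37.6) [ 625.  -290.5   50.2]
round 770 z 0.0504 (array([ 455.2, -219.7]), array([78.6, 80.2]), 8.0) [ 454.4 -216.    50.1]
wf 1756 z 0.1304 (array([645.9,  14.1]), array([105.6, 103.8]), 35.0) [643.7  17.  130.2]
wn 2272 z 0.1303 (array([444. ,  13.6]), array([104.4, 105.9]), 48.8) [442.3  17.7 130.1]
gripTop z hist [2507  521  300  629 1384  150   97   93  105  104  111  349    0    0]
 grip 402 (array([555.2, 242.6]), array([35.4, 27.5]), 2.3) 0.11474560488571889
 lips 1220 0.04810481007440845 (array([565.5, 241.4]), array([103.5,  78.3]), 3.5)
 dockall (array([589.7, 238.1]), array([ 95. , 165.1]), 81.9)
plank [ 247  184  202  108 5951] (array([541.4,  12.9]), array([142.6, 360.3]), 85.9)
(540, 930, 3)
```

View pics/c0.png

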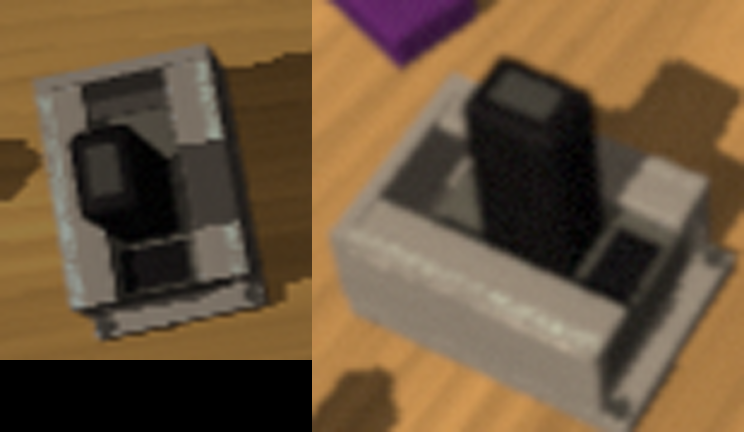

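The crops show the scanner in the dock, with the open end facing the robot (bottom of the top view). The measured heights and sizes match the given ones. The grip is at (555, 242) mm and the dock axis at 3.5°. The brick is at (626.5, −296) mm, with its long axis at 37.4°. I'll approach above the grip with a turn of about −155.5°, which keeps the last joint inside its range at the brick.

>>> {"api": "arm_command", "payload": {
  "plan": [
    [[0.03,-0.035,0.01,-10,0.085],[0.06,-0.07,0.01,-20,0.085],[0.09,-0.11,0.01,-30,0.085],[0.12,-0.15,0.01,-40,0.085],[0.15,-0.19,0.01,-50,0.085],[0.18,-0.225,0.01,-60,0.085],[0.21,-0.26,0.01,-70,0.085],[0.24,-0.295,0.01,-80,0.085],[0.27,-0.33,0.01,-90,0.085],[0.29,-0.36,0.01,-100,0.085],[0.305,-0.38,0.01,-110,0.085],[0.3125,-0.387,0.01,-120,0.085]]
  ],
  "force": 60
}}

```text
clock: 1.6
eef_pos: [0.5559, 0.2408, 0.2121]
tool_rot: [0.944, 0.329, -0.0, 0.0]
force: [-0.6, 0.3, -0.3]
width: 0.998
gripper_force: 0.0
```

>>> {"api": "arm_command", "payload": {
  "plan": [
    [[0,0,0,-10,0.085],[0,0,0,-20,0.085],[0,0,0,-30,0.085],[0,0,0,-35.5,0.085],[0,0,0,-35.5,0.085],[0,0,0,-35.5,0.085]]
  ]
}}

```text
clock: 2.35
eef_pos: [0.5551, 0.2429, 0.2121]
tool_rot: [1.0, 0.031, -0.0, 0.0]
force: [0.6, 0.2, 1.1]
width: 1.0
gripper_force: 0.0
```

```bash
cat >> h.py <<'E'
from scipy.spatial.transform import Rotation as Ro
def st():
    s=arm.state(); R=Ro.from_quat(s["tool_rot"]).as_matrix(); y=R[:,1]
    print("t",round(s["clock"],2),"tcp",s["eef_pos"].round(4),"yaw_y",np.degrees(np.arctan2(y[1],y[0])).round(2),"tz",R[:,2].round(3),"F",s["force"].round(1),"w",round(s["width"]*85.4,1),"gf",round(s["gripper_force"],1),"j",s["joint_pos"].round(2))
E
python3 - <<'E'
from h import *
st(); im,d=vision.get_image("side"); cv2.imwrite("pics/s1.png",im)
E
```

```text
t 2.35 tcp [0.5551 0.2429 0.2121] yaw_y -86.44 tz [-0. -0. -1.] F [0.6 0.2 1.1] w 85.4 gf 0.0 j [-0.96  0.58  0.8   1.63 -0.45  1.12 -1.56]
```

View pics/s1.png

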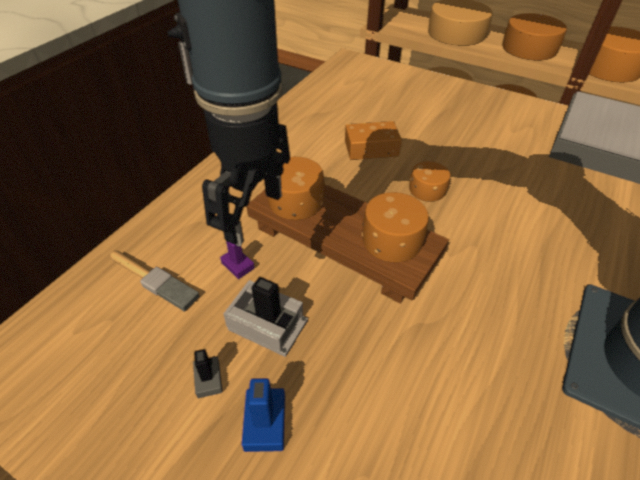

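The gripper stands open above the dock, with its fingers around (215,215) and (275,190), and the scanner is undisturbed at (265,300). Next I descend and close.

>>> {"api": "arm_command", "payload": {
  "plan": [
    [[0,-0.001,-0.03,0,0.085],[0,-0.001,-0.06,0,0.085],[0,-0.001,-0.09,0,0.085],[0,-0.001,-0.115,0,0.085],[0,-0.001,-0.135,0,0.085],[0,-0.001,-0.148,0,0.085],[0,-0.001,-0.154,0,0.085],[0,-0.001,-0.154,0,0.085],[0,-0.001,-0.154,0,0.085]]
  ]
}}

```text
clock: 3.52
eef_pos: [0.5556, 0.242, 0.059]
tool_rot: [1.0, 0.03, 0.0, -0.0]
force: [-0.4, -0.3, -0.5]
width: 0.992
gripper_force: 0.0
```

>>> {"api": "arm_command", "payload": {
  "plan": [
    [[0,0,0,0,0.05],[0,0,0,0,0.03],[0,0,0,0,0.01],[0,0,0,0,0.01],[0,0,0,0,0.01],[0,0,0,0,0.01],[0,0,0,0,0.01],[0,0,0,0,0.01]]
  ],
  "force": 60
}}

```text
clock: 4.53
eef_pos: [0.5555, 0.2419, 0.0586]
tool_rot: [1.0, 0.03, 0.0, -0.0]
force: [-0.2, -0.5, 5.1]
width: 0.296
gripper_force: 60.5
```

Run:
```python
from h import *
st(); im,d=vision.get_image("side"); cv2.imwrite("pics/s2.png",im[200:400,150:350].repeat(3,0).repeat(3,1))
```

```text
t 4.53 tcp [0.5555 0.2419 0.0586] yaw_y -86.58 tz [ 0.001  0.    -1.   ] F [-0.2 -0.5  5.1] w 25.3 gf 60.5 j [-0.88  0.73  0.66  1.81 -0.6   0.82 -1.43]
```

View pics/s2.png

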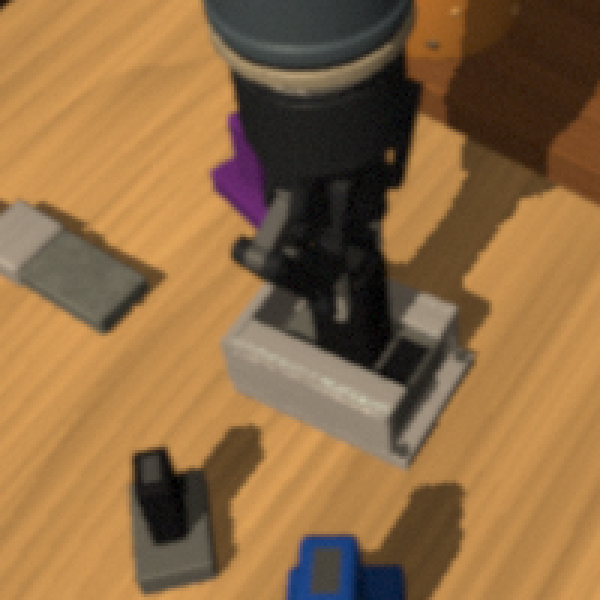

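The grip is held at 25.3 mm opening with 60 N, and the scanner is still parked. Next I lift 2 mm and slide it out along the dock's −x.

>>> {"api": "arm_command", "payload": {
  "plan": [
    [[0,0,0.002,0,0.01],[-0.005,-0.0003,0.002,0,0.01],[-0.015,-0.0009,0.002,0,0.01],[-0.027,-0.0017,0.002,0,0.01],[-0.04,-0.0024,0.002,0,0.01],[-0.052,-0.0032,0.002,0,0.01],[-0.064,-0.0039,0.002,0,0.01],[-0.076,-0.0046,0.002,0,0.01],[-0.088,-0.0054,0.002,0,0.01],[-0.1,-0.0061,0.002,0,0.01],[-0.11,-0.0067,0.002,0,0.01],[-0.11,-0.0067,0.002,0,0.01]]
  ]
}}

```text
clock: 6.08
eef_pos: [0.4443, 0.2352, 0.0603]
tool_rot: [1.0, 0.03, -0.0, -0.0]
force: [1.3, -0.3, -4.5]
width: 0.293
gripper_force: 59.3
```

Run:
```python
from h import *
st(); im,d=vision.get_image("side"); cv2.imwrite("pics/s3.png",im[200:400,150:350].repeat(3,0).repeat(3,1))
```

```text
t 6.08 tcp [0.4443 0.2352 0.0603] yaw_y -86.55 tz [-0.001  0.    -1.   ] F [ 1.3 -0.3 -4.5] w 25.0 gf 59.3 j [-1.02  0.61  0.67  2.07 -0.62  0.67 -1.44]
```

View pics/s3.png

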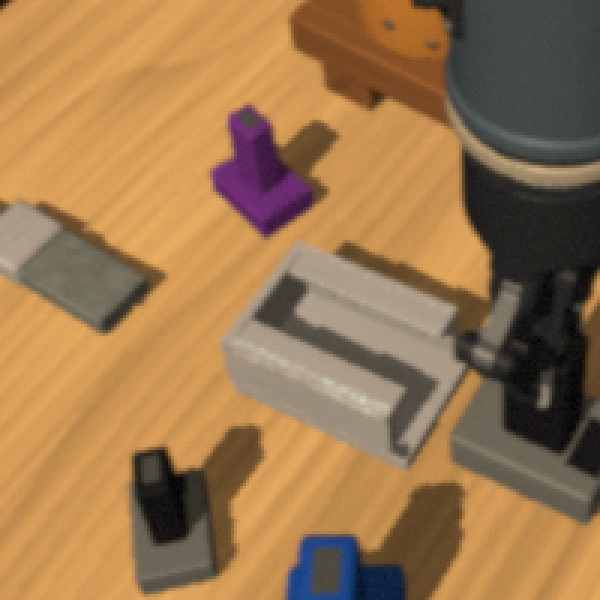

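The scanner is out of the dock, sitting at about (530,440) in this crop. It hangs level, and the wrist reads about 0.46 kg. Next I lift it and carry it across between the wheels at a safe height.

>>> {"api": "arm_command", "payload": {
  "plan": [
    [[0,0,0.01,0,0.01],[0,0,0.03,0,0.01],[0,0,0.055,0,0.01],[0,0,0.08,0,0.01],[0,0,0.105,0,0.01],[0,0,0.13,0,0.01],[0,0,0.15,0,0.01],[0,0,0.165,0,0.01],[0,0,0.17,0,0.01],[0,0,0.17,0,0.01]]
  ]
}}

```text
clock: 7.38
eef_pos: [0.4451, 0.2352, 0.2302]
tool_rot: [1.0, 0.03, -0.0, -0.0]
force: [-0.3, 0.0, -5.0]
width: 0.294
gripper_force: 59.6
```

>>> {"api": "arm_command", "payload": {
  "plan": [
    [[0.005,-0.015,0,1,0.01],[0.015,-0.04,0,3,0.01],[0.025,-0.075,0,5,0.01],[0.038,-0.115,0,7,0.01],[0.053,-0.155,0,10,0.01],[0.067,-0.195,0,13,0.01],[0.08,-0.235,0,16,0.01],[0.094,-0.275,0,19,0.01],[0.108,-0.315,0,22,0.01],[0.122,-0.355,0,25,0.01],[0.134,-0.39,0,27,0.01],[0.144,-0.42,0,29,0.01]]
  ]
}}

```text
clock: 8.88
eef_pos: [0.589, -0.1864, 0.229]
tool_rot: [0.96, 0.279, -0.001, -0.0]
force: [0.6, 0.5, -4.4]
width: 0.296
gripper_force: 59.6
```

>>> {"api": "arm_command", "payload": {
  "plan": [
    [[0.01,-0.03,0,2,0.01],[0.02,-0.06,0,4,0.01],[0.03,-0.085,0,5,0.01],[0.036,-0.105,0,5,0.01],[0.038,-0.111,0,5,0.01],[0.038,-0.111,0,5,0.01],[0.038,-0.111,0,5,0.01]]
  ]
}}

```text
clock: 9.75
eef_pos: [0.6272, -0.2945, 0.23]
tool_rot: [0.947, 0.321, -0.0, -0.001]
force: [-0.7, -0.6, -4.3]
width: 0.294
gripper_force: 59.8
```

Run:
```python
from h import *
st()
o=[]
for n in("top","side"):
    im,d=vision.get_image(n); np.savez(n+"1.npz",im=im,d=d); o.append(im)
cv2.imwrite("pics/p4.png",np.hstack([cv2.resize(o[0][100:340,380:580],None,fx=2,fy=2),cv2.resize(o[1][40:280,280:480],None,fx=2,fy=2)]))
```

```text
t 9.75 tcp [ 0.6272 -0.2945  0.23  ] yaw_y -52.51 tz [-0.     0.001 -1.   ] F [-0.7 -0.6 -4.3] w 25.1 gf 59.8 j [ 0.05  0.66  0.62  1.35 -0.38  1.25 -0.22]
```

View pics/p4.png

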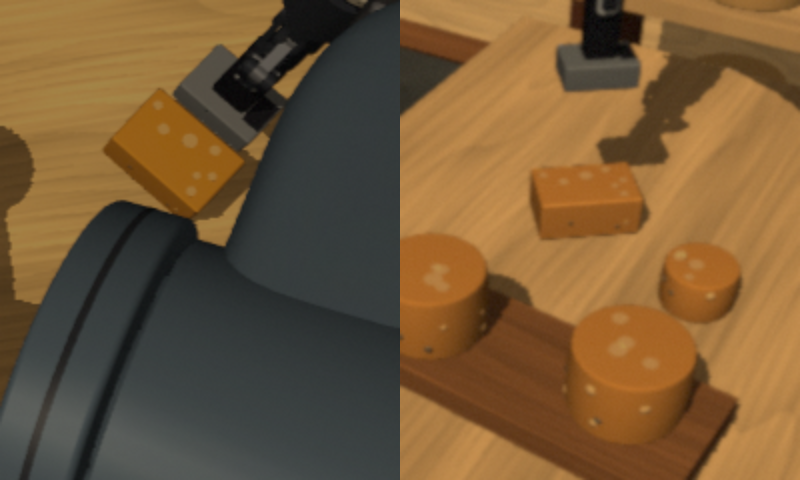

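Both views show the scanner held level above the brick: the head is at about (225,95) in the left crop and (600,65) in the right crop, and the brick has not moved. Now I measure the head relative to the TCP.

Run:
```python
from h import *
def rect(P):
    c,wh,a=cv2.minAreaRect((P[:,:2]*1000).astype(np.float32)); return np.round(c,1),np.round(wh,1),round(a,1)
t=np.array([.6272,-.2945])
for n in("top","side"):
    z=np.load(n+"1.npz"); d=z["d"]; P=cloud(n,d); Z=P[...,2]; ok=(d>0)
    near=ok&(np.hypot(P[...,0]-t[0],P[...,1]-t[1])<.06)
    print(n,np.histogram(Z[near],bins=np.arange(.17,.25,.005))[0])
    q=near&(Z>.204)&(Z<.2145); X=P[q]; 
    q2=near&(Z>.178)&(Z<.2145); print("head top z",np.median(X[:,2]),rect(X),"all",rect(P[q2]),"zmin",np.percentile(Z[near&(Z>.15)],1), "n",q.sum())
    A=np.c_[X[:,:2]-t,np.ones(len(X))]; g=np.linalg.lstsq(A,X[:,2],rcond=None)[0]; print("tilt slopes",g)
    b=ok&(abs(Z-.05)<.005)&(np.hypot(P[...,0]-.6265,P[...,1]+.296)<.09); print("brick",b.sum(),rect(P[b]),np.median(Z[b]))
```

```text
top [  0   0  12  50  59  64  71 471 494  29  29  34  32  38  29]
head top z 0.2100065137325074 (array([ 626.8, -293.8]), array([79.9, 57. ]), 37.0) all (array([ 626.6, -293.6]), array([79.9, 57.6]), 37.0) zmin 0.18984871897322342 n 982
tilt slopes [ 0.00829562 -0.01230757  0.20996236]
brick 2059 (array([ 626.2, -296.5]), array([119.9,  81. ]), 37.4) 0.05050389983898611
side [  0   0  19  96  98  96  99 200 232  40  46  46  47  46  45]
head top z 0.2100447728895123 (array([ 627.3, -291.9]), array([81.1, 59.2]), 35.1) all (array([ 627.2, -291.8]), array([80.6, 60.3]), 36.4) zmin 0.18508849663445065 n 451
tilt slopes [ 0.01721016 -0.04666388  0.21018372]
brick 1053 (array([ 626.9, -294.7]), array([118.8,  83.6]), 37.1) 0.05056507859939842
```

The head is at (627, −293.5) mm with yaw 37.0°, and its underside is at about 0.1817 m. The brick is at (626.5, −296) mm with yaw 37.3° and its top at 0.0505 m. I'll shift −2.5 mm in y and lower by 121 mm.

>>> {"api": "arm_command", "payload": {
  "plan": [
    [[0,-0.0025,-0.015,0.3,0.01],[0,-0.0025,-0.035,0.3,0.01],[0,-0.0025,-0.055,0.3,0.01],[0,-0.0025,-0.075,0.3,0.01],[0,-0.0025,-0.09,0.3,0.01],[0,-0.0025,-0.102,0.3,0.01],[0,-0.0025,-0.11,0.3,0.01],[0,-0.0025,-0.116,0.3,0.01],[0,-0.0025,-0.12,0.3,0.01],[0,-0.0025,-0.12,0.3,0.01],[0,-0.0025,-0.12,0.3,0.01],[0,-0.0025,-0.12,0.3,0.01]]
  ]
}}

```text
clock: 11.35
eef_pos: [0.6273, -0.2984, 0.1106]
tool_rot: [0.946, 0.323, 0.0, 0.0]
force: [-1.0, -0.2, -4.0]
width: 0.293
gripper_force: 59.8
```

Run:
```python
from h import *
def rect(P):
    c,wh,a=cv2.minAreaRect((P[:,:2]*1000).astype(np.float32)); return np.round(c,1),np.round(wh,1),round(a,1)
st(); t=arm.state()["eef_pos"][:2]; o=[]
for n in("top","side"):
    im,d=vision.get_image(n); o.append(im); P=cloud(n,d); Z=P[...,2]; ok=d>0
    near=ok&(np.hypot(P[...,0]-t[0],P[...,1]-t[1])<.06)
    q=near&(Z>.084)&(Z<.0945); print(n,"head top",np.median(Z[q]),rect(P[q]),q.sum())
    b=ok&(abs(Z-.05)<.005)&(np.hypot(P[...,0]-.6265,P[...,1]+.296)<.09); print("brick",b.sum(),rect(P[b]))
cv2.imwrite("pics/p5.png",np.hstack([cv2.resize(o[0][100:300,380:580],None,fx=2,fy=2),cv2.resize(o[1][60:260,280:480],None,fx=2,fy=2)]))
```

```text
t 11.35 tcp [ 0.6273 -0.2984  0.1106] yaw_y -52.27 tz [ 0. -0. -1.] F [-1.  -0.2 -4. ] w 25.0 gf 59.8 j [ 0.07  0.75  0.57  1.5  -0.45  1.02 -0.16]
top head top 0.09066539543448056 (array([ 653.2, -284.1]), array([23.6, 49.2]), 42.8) 228
brick 134 (array([ 679.4, -283. ]), array([18.8, 37. ]), 38.8)
side head top 0.09024972543710266 (array([ 628. , -297.2]), array([79.9, 59.5]), 36.4) 408
brick 681 (array([ 626.9, -294.9]), array([119.6,  82.9]), 36.9)
```

View pics/p5.png

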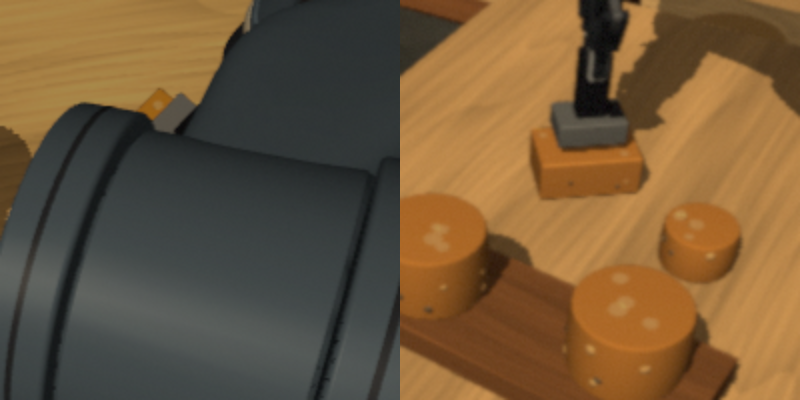

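The right crop shows the head at about (590,125), hovering level over the brick with its long sides aligned. It is 11–12 mm above the top and within about 3 mm of centre, and the other cheeses are unmoved. I'll let it settle and hand in.

>>> {"api": "arm_command", "payload": {
  "plan": [
    [[-0.001,0.001,-0.001,0,0.01],[-0.001,0.001,-0.001,0,0.01],[-0.001,0.001,-0.001,0,0.01],[-0.001,0.001,-0.001,0,0.01],[-0.001,0.001,-0.001,0,0.01],[-0.001,0.001,-0.001,0,0.01]]
  ]
}}

```text
clock: 12.2
eef_pos: [0.6262, -0.2974, 0.1093]
tool_rot: [0.946, 0.323, -0.0, -0.0]
force: [0.1, 0.6, -4.4]
width: 0.298
gripper_force: 59.8
```

Run:
```python
from h import *
st(); print(arm.hand_in())
```

```text
t 12.2 tcp [ 0.6262 -0.2974  0.1093] yaw_y -52.28 tz [-0.  0. -1.] F [ 0.1  0.6 -4.4] w 25.4 gf 59.8 j [ 0.07  0.75  0.57  1.51 -0.45  1.01 -0.16]
the job is handed in; nothing more can be done
None
```

I handed the job in at 12.2 s with the scanner still gripped, level and aligned, about 10 mm above the brick cheese and within about 3 mm of centre; no verdict came back.

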